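# Set the desk microphone in its leaning cradle, facing the pointer, and shut the gate

### The arm

A 6-joint arm with a two-finger parallel gripper is mounted at the origin on the work surface. World frame = base frame: x ahead of the robot, y to its left, z up, the work surface at z = 0. Lengths are in m, angles in rad, forces in N, time in s.
With the tool pointing down it reaches from about 0.2 to 0.875 m from the base axis. Payload 3.4 kg.
Tool frame: the origin (TCP) lies between the finger pads; the fingertips stand 25 mm ahead of it and the grasp point (between the pads) lies 6 mm ahead of it (r.nose_length is the z of the fingertips in the tool frame, in m); z points along the fingers, y is the line along which they close (so a half turn about z gives the same grasp; the last joint's range is limited). The gripper opens to 94 mm and grips with 3 to 60 N. Pads are 16 mm wide; open, the fingers measure 119 mm over their backs; the gripper's body (75 mm by 177 mm) begins 78 mm behind the grasp point.
Start: joints at [-1.223, 0.276, 1.505, -0, 1.361, -0.121], TCP at [0.26, -0.513, 0.23] pointing down, gripper open.
Joint ranges: [-2.89, 2.89], [-0.75, 2.08], [0.22, 2.7], [-1.18, 4.32], [0.11, 2.71], [-2.7, 2.7]. Speed limits (rad/s): [2.57, 2.57, 3.14, 3.14, 3.14, 3.14].

### API

Orientations are given as a unit quaternion [w, x, y, z].
In Python, from plant import r, gripper_to, inverse_kinematics, vision, models, telemetry gives the robot as it stands. Calls block until the motion is done:
- r.move_to(position, orientation): joint-space move of the TCP to a pose.
- r.move_l(position, rot=None, vel=0.15, guard=None): straight line of the TCP; rot=None keeps the orientation; vel is the mean speed in m/s. With guard (N) it stops when the force on the tool has changed by that much, and returns True; else False.
- r.movej(angles): joint-space move.
- gripper_to(opening, f_grip=None): finger opening in m; f_grip is the grip in N (None keeps the last); returns when the fingers have stopped.
- r.hold(seconds).
- inverse_kinematics(position, orientation): joint angles nearest the present ones, or None.
- vision.snapshot(name): name is "scene" or "top" or "wrist"; returns the picture (480x640x3 uint8, red, green, blue); there is no depth.
- vision.get_calibration(name): a dict with "fx", "fy", "cx", "cy" (pixels), "D" ([k1, k2, p1, p2, k3] as OpenCV has them; the pictures are not rectified), "position" and "orientation" of the camera in the world. Camera axes: x right, y down, z forward; pixel columns grow to the right and rows downward; lengths in m; the calibration is good to about 2 mm. A picture is of the moment at which its call begins: read the wrist's pose just before it. get_calibration takes no time and is no camera call; for the wrist camera it gives the pose at the moment of the call.
A pose or a line that the arm cannot do raises r.PlanningError and nothing moves.
- r.sign_off(): hands the job in; it is judged then, once.
Trained networks look in the newest picture that a camera, given by its name, has taken for a name from the list of things; names that differ only in an ending like _2 or _b are one class to them, and where a whole thing is asked for, a point or a joint stands for the part that bears it (a point fixed in the world has none). Each returns a list of dicts, best first, with "score" (0 to 1); they miss things now and then, are a little off and sometimes report something else, mostly with a low value. They report only what shows in the picture. A call takes as long as a camera call. They do not tell look-alikes from the thing itself.
- models.boxes_of(thing, camera): "at" ([x, y, z] in m, in world coordinates, good to about 4 mm: the middle of the surface that is visible of it).
- models.regions_of(thing, camera): "pixels" (480x640 bool, what is visible of it).
- models.mark_of(thing, camera): "at" ([x, y, z] in m, in world coordinates, good to about 4 mm: a listed point, or the origin of a listed thing).
Readings, each from a call of its own:
- telemetry.current_t(): time.
- telemetry.current_joints(): joint angles.
- telemetry.current_dq(): joint speeds.
- telemetry.current_joint_efforts(): joint torques, N m.
- telemetry.current_ee_pos(): TCP position.
- telemetry.current_tool_rot(): TCP orientation.
- telemetry.current_wrist_force(): force on the tool from outside, world axes, zero at the start.
- telemetry.current_torque(): the same for the moment, N m.
- telemetry.current_opening(): finger opening in m.
- telemetry.current_finger_force(): force on a finger pad.
Only numpy, scipy, OpenCV 4.12 (cv2) and the standard library are available. Lean on these libraries where they do the work, as an engineer would, in place of code of your own. Each camera call takes 0.05 s, during which the arm holds its last target. There are 200 camera calls.

### The job

Take the microphone that stands on the desk and set it in the leaning cradle, lowering it all the way down onto the cradle's foot before you let go, and turned so that the control block on its side faces the same way as the cradle's pointer. Then swing the cradle's gate fully shut across it and let go. Do not shift the pointer, and leave the mug and the bowl where they are.

Things in the scene. Friction and masses are not known exactly. Their poses are not given: they have to be found in the camera images.
- mic: Microphone, upright on the desk at first: black cylinder 52 mm in diameter up to 122 mm, then a steel grille head 49 mm in diameter up to 170 mm (grip here); 0.25 to 0.5 kg. Origin: centre of its bottom; z along its axis to the head, x to the control block: a black box with a steel dial, 24 mm wide, 11 mm proud, 88 to 118 mm above the bottom.
- mic_front (a point): Outer face of the microphone's control block, 41 mm from the axis and 103 mm above the bottom; same axes as mic.
- cradle_seat (a point): Where the centre of the microphone's bottom belongs: on a foot disc (64 mm wide), 64 mm above the desk, in a fixed dark steel cradle. z: the microphone's axis in place, leaning 35 deg to the robot's side; x: out of the open side; y: to the gate hinge. Two plates behind (-x) form a 90 deg V, z = 5 to 81 mm, that fits the 52 mm body. Gate stop at y = -36 to -48, x to 26, z 40 to 70 mm.
- pointer_tip (a point): Tip of the pointer, an aluminium blade level with the foot disc, reaching 78 mm from the cradle's axis on the open side, with a nib standing up to z = 18 mm. Its z is the cradle's axis, its x points outward along the blade; set up to 40 deg either side of the cradle's x. Stiff; it must stay as set.
- gate (a joint): Gate angle in rad: 0 shut (bar lies across the microphone, on its stop), about 1.4 to 1.9 at the start (swung out on the hinge side), limit 2.2. It turns about an axis parallel to the cradle's z and stays where it is left.
- gate_hinge (a point): On the gate's hinge axis, at x = 4, y = 50, z = 55 mm of the cradle_seat frame; turns with the gate. z: hinge axis; y: from the free end back to the hinge; aligned with cradle_seat when shut. The gate is an aluminium bar 7 mm thick, 16 mm high (z -8 to 8 mm), along -y at x = 28.5 mm to y = -138 mm.
- gate_post (a point): Grip point on the gate's handle, a round black post 14 mm in diameter, parallel to the hinge axis, at x = 28.5, y = -134 mm of the gate_hinge frame. The post reaches from the bar (z = 8 mm) to z = 52 mm there; this point is at z = 34 mm.
- mug: White mug, 80 mm in diameter, 95 mm high with a side handle; origin at the centre of its bottom. Leave alone.
- bowl: Brass bowl, 100 mm in diameter, 50 mm high; origin at the centre of its bottom. Leave alone.
Things that resemble listed ones, but are neither listed nor needed, are in the scene too. What is meant by the part that bears cradle_seat is not yellow, and is the larger of those in its own colour. Of the things that look like the mic, the larger one is meant.

How it is judged:
By the outcome, as a careful person would: the job done as asked, in the order asked, and still so for the second after the job is handed in, with the robot touching nothing.
It also fails if it takes over 50 s, if anything falls off the work surface, if the arm or the gripper's body presses on something with over 40 N, if the wrist force passes 120 N, or if a joint passes its speed limit or range.

## Working session

There is one attempt and no reset: what is moved stays moved. The work goes in short steps, each a Python script; the robot and the scene stay as the last script left them, time stands still between calls to the robot, and variables do not carry over. Pictures are saved under pics/ and viewed, at most 10 in all, crops included, and the job is handed in when it is done.

```bash
mkdir -p pics; ls; cat > h.py <<'E'
import numpy as np, cv2
from scipy.spatial.transform import Rotation as R
from plant import r, gripper_to, inverse_kinematics, vision, models, telemetry
def q2R(q): return R.from_quat([q[1],q[2],q[3],q[0]]).as_matrix()
def R2q(M): q=R.from_matrix(M).as_quat(); return [q[3],q[0],q[1],q[2]]
def cam(name):
    c=vision.get_calibration(name); K=np.array([[c['fx'],0,c['cx']],[0,c['fy'],c['cy']],[0,0,1]]); return K,np.array(c['D'],float),np.array(c['position']),q2R(c['orientation'])
def proj(P,name,c=None):
    K,D,p,M=c or cam(name); X=(np.atleast_2d(P)-p)@M
    return cv2.projectPoints(X.reshape(-1,1,3),np.zeros(3),np.zeros(3),K,D)[0].reshape(-1,2)
def ray(uv,name,c=None):
    K,D,p,M=c or cam(name); u=cv2.undistortPoints(np.array(uv,float).reshape(-1,1,2),K,D).reshape(-1,2)
    d=np.c_[u,np.ones(len(u))]@M.T; return p,d/np.linalg.norm(d,axis=1,keepdims=True)
def snap(name,f=None):
    im=vision.snapshot(name)
    if f: cv2.imwrite('pics/'+f,im[:,:,::-1])
    return im
E
cat > a.py <<'E'
from h import *
for n in ['scene','top']:
    snap(n,n+'0.png'); K,D,p,M=cam(n); print(n,p.round(3),M[:,2].round(3),K[0,0])
    for t in ['mic','cradle_seat','mug','bowl','gate']:
        for d in models.boxes_of(t,n): print(t,'box',round(d['score'],2),np.round(d['at'],3),proj(d['at'],n).round()[0])
    for t in ['mic','mic_front','cradle_seat','pointer_tip','gate_hinge','gate_post','mug','bowl']:
        for d in models.mark_of(t,n): print(t,'mark',round(d['score'],2),np.round(d['at'],3),proj(d['at'],n).round()[0])
print(telemetry.current_t())
E
python3 a.py; python3 -c "
import cv2,numpy as np
"
```

```text
pics
scene [ 1.118 -0.71   0.739] [-0.56   0.595 -0.576] 441.7773147481592
mic box 0.85 [0.384 0.127 0.075] [334. 200.]
mic box 0.6 [0.494 0.065 0.1  ] [349. 215.]
cradle_seat box 0.95 [ 0.328 -0.313  0.108] [194. 253.]
cradle_seat box 0.94 [ 0.589 -0.228  0.096] [297. 288.]
cradle_seat box 0.91 [ 0.563 -0.443  0.074] [210. 346.]
mug box 0.65 [0.655 0.099 0.067] [406. 243.]
bowl box 0.62 [0.501 0.3   0.039] [400. 202.]
gate box 0.93 [ 0.56  -0.465  0.095] [198. 345.]
gate box 0.9 [ 0.326 -0.347  0.129] [179. 252.]
gate box 0.65 [ 0.692 -0.233  0.202] [331. 272.]
mic mark 0.94 [0.376 0.14  0.002] [335. 219.]
mic mark 0.77 [ 0.477  0.082 -0.003] [348. 241.]
mic_front mark 0.92 [0.401 0.127 0.074] [338. 203.]
mic_front mark 0.74 [0.487 0.124 0.104] [361. 205.]
cradle_seat mark 0.95 [ 0.348 -0.315  0.063] [201. 272.]
cradle_seat mark 0.75 [ 0.594 -0.242  0.065] [295. 303.]
cradle_seat mark 0.57 [ 0.575 -0.447  0.043] [215. 361.]
pointer_tip mark 0.9 [ 0.596 -0.31   0.098] [271. 309.]
pointer_tip mark 0.68 [ 0.604 -0.483  0.074] [206. 370.]
pointer_tip mark 0.61 [ 0.398 -0.35   0.109] [19
[... 1271 characters left out ...]
mark 0.73 [ 0.591 -0.244  0.064] [410. 205.]
cradle_seat mark 0.7 [ 0.347 -0.315  0.065] [449. 325.]
pointer_tip mark 0.85 [ 0.403 -0.344  0.104] [468. 295.]
pointer_tip mark 0.7 [ 0.598 -0.317  0.098] [449. 197.]
pointer_tip mark 0.51 [ 0.605 -0.483  0.076] [526. 196.]
gate_hinge mark 0.95 [ 0.606 -0.186  0.112] [384. 192.]
gate_hinge mark 0.69 [ 0.348 -0.254  0.113] [423. 325.]
gate_hinge mark 0.56 [ 0.596 -0.415  0.081] [494. 200.]
gate_post mark 0.71 [ 0.685 -0.23   0.214] [414. 136.]
gate_post mark 0.58 [ 0.522 -0.473  0.112] [530. 233.]
mug mark 0.95 [ 0.646  0.117 -0.002] [238. 187.]
mug mark 0.38 [ 0.593 -0.244  0.062] [410. 204.]
bowl mark 0.96 [ 0.503  0.284 -0.001] [160. 254.]
1.4
```

View pics/scene0.png

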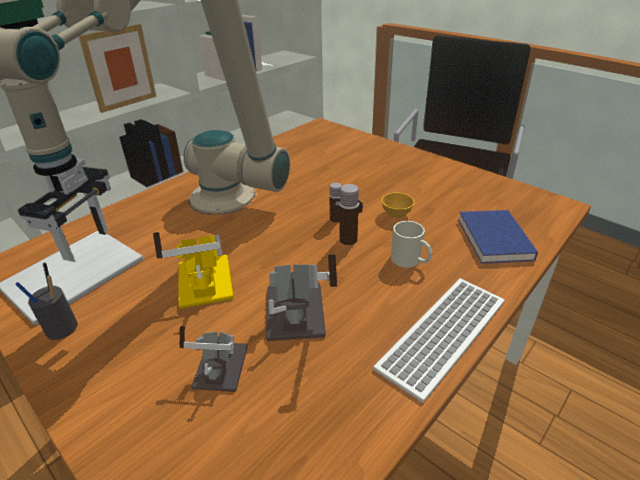

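View pics/top0.png

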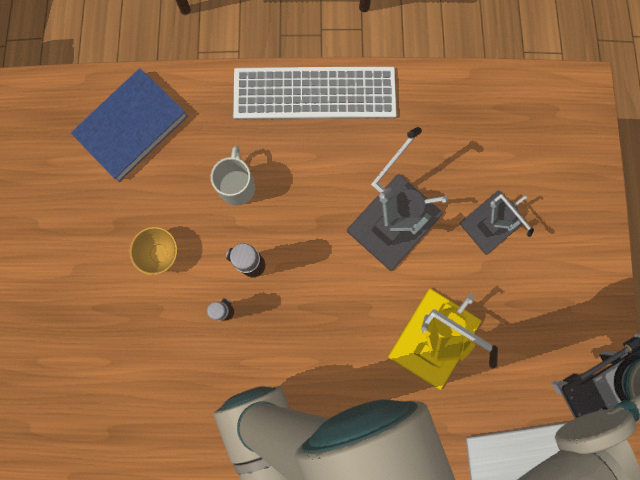

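The cradles are yellow (scene 200,275; top 440,335), large dark (scene 295,303; top 405,210) and small dark (scene 215,361; top 500,215). The large dark one fits: not yellow, and the larger of its colour. The mics are tall (scene 348,215; top 245,259) and short (scene 335,200; top 220,307). The tall one is meant. I'll confirm both in one crop and fit the cradle frame.

```bash
cat >> h.py <<'E'
from scipy.optimize import least_squares
L=np.radians(35)
def cframe(yaw):  # yaw = azimuth of horizontal part of cradle x; leans the other way
    h=np.array([np.cos(yaw),np.sin(yaw),0]); up=np.array([0,0,1.])
    z=-h*np.sin(L)+up*np.cos(L); x=h*np.cos(L)+up*np.sin(L); return np.c_[x,np.cross(z,x),z]
def rz(a): return R.from_euler('z',a).as_matrix()
def cpoints(p):
    s,yaw,ph,g=p[:3],p[3],p[4],p[5]; C=cframe(yaw); H=np.array([.004,.05,.055])
    return dict(cradle_seat=s,pointer_tip=s+C@(rz(ph)@[.078,0,0]),gate_hinge=s+C@H,gate_post=s+C@(H+rz(g)@[.0285,-.134,.034]))
def fitcradle(obs,p0=(.592,-.243,.064,-.68,-.6,1.5)):
    return least_squares(lambda p:np.concatenate([cpoints(p)[n]-np.array(a) for n,a in obs]),p0,loss='soft_l1',f_scale=.004)
def near(name,camname,guess,rad=.03):
    d=[np.array(m['at']) for m in models.mark_of(name,camname) if np.linalg.norm(np.array(m['at'])-guess)<rad]
    return d[0] if d else None
E
cat > b.py <<'E'
from h import *
a=cv2.imread('pics/scene0.png')[170:390,170:430]; cv2.imwrite('pics/crop.png',cv2.resize(a,None,fx=2.7,fy=2.7,interpolation=3))
obs=[('cradle_seat',(.594,-.242,.065)),('cradle_seat',(.591,-.244,.064)),('pointer_tip',(.596,-.31,.098)),('pointer_tip',(.598,-.317,.098)),('gate_hinge',(.606,-.191,.112)),('gate_hinge',(.606,-.186,.112)),('gate_post',(.688,-.227,.217)),('gate_post',(.685,-.230,.214))]
f=fitcradle(obs); print(f.x.round(3),(f.fun*1e3).round(1).reshape(-1,3)); p=f.x
C=cframe(p[3]); print(C.round(3))
K,D,cp,M=cam('wrist'); T=q2R(telemetry.current_tool_rot()); e=np.array(telemetry.current_ee_pos())
print('cam in tool',(T.T@(cp-e)).round(3),(T.T@M).round(2),K[0,0], T.round(2))
# choose grasp yaw a: tool in mic frame
m=np.array([.477,.083,0]); mf=np.array([.489,.122,.104]); my=np.arctan2(*(mf-m)[1::-1]); print('mic yaw',my, np.linalg.norm((mf-m)[:2]))
flip=np.diag([1,-1,-1.])
seed=telemetry.current_joints()
for a in np.arange(-180,180,20):
    G=rz(np.radians(a))@flip; P1=rz(my)@G; P2=C@rz(p[4])@G
    o=[]
    for pos,Q in ((m+[0,0,.139+.0+.012],P1),(m+[0,0,.32],P1),(p[:3]+C@[.003,0,.151],P2),(p[:3]+C@[.003,0,.27],P2)):
        q=inverse_kinematics(list(pos),R2q(Q)); o.append(None if q is None else np.round(q,2).tolist())
    print(a,'closing.cradle x',round(abs(P2[:,1]@C[:,0]),2),o)
E
python3 b.py
```

```text
[ 0.593 -0.243  0.064 -0.715 -0.7    1.529] [[-1.1 -1.3 -1. ]
 [ 1.9  0.7 -0. ]
 [ 0.9 -3.3  0.2]
 [-1.1  3.7  0.2]
 [-1.7  4.  -0.7]
 [-1.7 -1.  -0.7]
 [ 0.2 -2.4 -0.3]
 [ 3.2  0.6  2.7]]
[[ 0.619  0.655 -0.433]
 [-0.537  0.755  0.376]
 [ 0.574  0.     0.819]]
cam in tool [ 0.084  0.    -0.155] [[ 0.   -0.96 -0.28]
 [ 1.    0.    0.  ]
 [-0.   -0.28  0.96]] 333.5909591849133 [[ 0.89  0.45  0.  ]
 [ 0.45 -0.89 -0.  ]
 [ 0.    0.   -1.  ]]
mic yaw 1.272297395208717 0.04080441152620633
-180 closing.cradle x 0.64 [None, None, [-0.32, 0.07, 2.06, -0.49, 0.48, -0.1], [-0.24, -0.12, 1.97, -0.39, 0.77, -0.18]]
-160 closing.cradle x 0.34 [None, None, [-0.32, 0.07, 2.06, -0.49, 0.48, -0.45], [-0.24, -0.12, 1.97, -0.39, 0.77, -0.53]]
-140 closing.cradle x 0.0 [None, None, [-0.32, 0.07, 2.06, -0.49, 0.48, -0.8], [-0.24, -0.12, 1.97, -0.39, 0.77, -0.88]]
-120 closing.cradle x 0.34 [[0.03, 0.2, 1.82, -0.0, 1.12, 2.42], [0.03, 0.1, 1.52, -0.0, 1.53, 2.42], [-0.32, 0.07, 2.06, -0.49, 0.48, -1.15], [-0.24, -0.12, 1.97, -0.39, 0.77, -1.23]]
-100 closing.cradle x 0.64 [[0.03, 0.2, 1.82, -0.0, 1.12, 2.
[... 1664 characters left out ...]
 0.2, 1.82, -0.0, 1.12, -1.42], [0.03, 0.1, 1.52, -0.0, 1.53, -1.42], [-0.32, 0.07, 2.06, -0.49, 0.48, 1.3], [-0.24, -0.12, 1.97, -0.39, 0.77, 1.21]]
120 closing.cradle x 0.98 [[0.03, 0.2, 1.82, -0.0, 1.12, -1.77], [0.03, 0.1, 1.52, -0.0, 1.53, -1.77], [-0.32, 0.07, 2.06, -0.49, 0.48, 0.95], [-0.24, -0.12, 1.97, -0.39, 0.77, 0.86]]
140 closing.cradle x 0.99 [[0.03, 0.2, 1.82, -0.0, 1.12, -2.12], [0.03, 0.1, 1.52, -0.0, 1.53, -2.12], [-0.32, 0.07, 2.06, -0.49, 0.48, 0.6], [-0.24, -0.12, 1.97, -0.39, 0.77, 0.51]]
160 closing.cradle x 0.87 [[0.03, 0.2, 1.82, -0.0, 1.12, -2.47], [0.03, 0.1, 1.52, -0.0, 1.53, -2.47], [-0.32, 0.07, 2.06, -0.49, 0.48, 0.25], [-0.24, -0.12, 1.97, -0.39, 0.77, 0.16]]
```

View pics/crop.png

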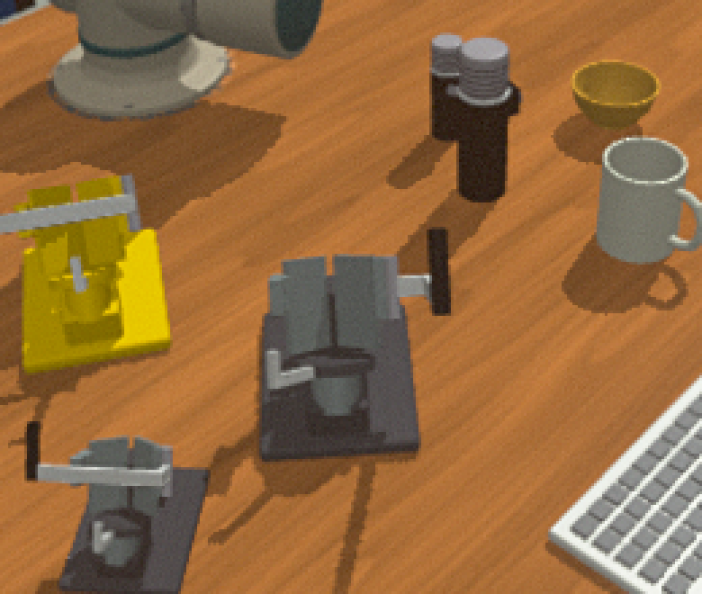

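The crop confirms both picks. The large dark cradle (crop 340,350) has its open gate to the right and its pointer blade to the left (crop 280,375). The tall mic is at crop 485,120, with the short one behind it. Next, close looks with the wrist camera, then I refine the fit.

```bash
cat > c.py <<'E'
from h import *
import json
t0=telemetry.current_t()
cz=np.array([.084,0,-.155]); cd=np.array([-.28,0,.96])
flip=np.diag([1,-1,-1.])
def look(tgt,yaw,dist,tilt=0):
    T=rz(yaw)@flip@R.from_euler('y',tilt).as_matrix(); return np.array(tgt)-T@(cz+cd*dist),T
def go(*views):
    for v in views:
        e,T=look(*v); q=inverse_kinematics(list(e),R2q(T))
        if q is not None: r.move_to(list(e),R2q(T)); return True
    print('no ik',views); return False
p0=cpoints([.593,-.243,.064,-.715,-.7,1.529]); obs=[]; mic=[]
for k,t in enumerate([(.61,-.24,.12)]*2+[(.48,.095,.09)]*2):
    y=[-.1,-.9,.2,1.0][k]
    if not go((t,y,.33),(t,y+.4,.33),(t,y-.4,.33),(t,y,.28)): continue
    snap('wrist',f'w{k}.png')
    if k<2:
        for n,g in p0.items():
            a=near(n,'wrist',g)
            if a is not None: obs.append((n,a.tolist()))
    else:
        a,b=near('mic','wrist',[.477,.083,0]),near('mic_front','wrist',[.489,.122,.104]); mic.append((None if a is None else a.tolist(),None if b is None else b.tolist()))
print(telemetry.current_t()-t0, telemetry.current_t())
obs+=[('cradle_seat',(.594,-.242,.065)),('cradle_seat',(.591,-.244,.064)),('pointer_tip',(.596,-.31,.098)),('pointer_tip',(.598,-.317,.098)),('gate_hinge',(.606,-.191,.112)),('gate_hinge',(.606,-.186,.112)),('gate_post',(.688,-.227,.217)),('gate_post',(.685,-.230,.214))]
f=fitcradle(obs); print(f.x.round(4)); [print(n,np.round(a,3),e) for (n,a),e in zip(obs,(f.fun*1e3).round(1).reshape(-1,3))]
print(mic); json.dump(dict(p=f.x.tolist(),mic=mic),open('m.json','w'))
w=[cv2.imread(f'pics/w{k}.png') for k in (1,3)]; cv2.imwrite('pics/wv.png',cv2.resize(np.hstack(w),(800,300)))
E
python3 c.py
```

```text
5.3833 6.7833
[ 0.5918 -0.2424  0.064  -0.7545 -0.6393  1.5607]
cradle_seat [ 0.591 -0.241  0.066] [ 0.8 -1.3 -1.8]
pointer_tip [ 0.596 -0.307  0.101] [ 0.9 -4.3 -1. ]
gate_hinge [ 0.604 -0.188  0.112] [ 1.1  1.  -0.3]
gate_post [ 0.691 -0.228  0.215] [-1.2 -0.3  1.4]
cradle_seat [ 0.591 -0.241  0.068] [ 0.5 -1.4 -4.4]
pointer_tip [ 0.6   -0.309  0.098] [-2.6 -2.1  1.5]
gate_hinge [ 0.605 -0.187  0.112] [ 0.1  0.4 -1.1]
gate_post [ 0.696 -0.23   0.215] [-5.7  0.9  1.7]
cradle_seat [ 0.594 -0.242  0.065] [-2.2 -0.4 -1. ]
cradle_seat [ 0.591 -0.244  0.064] [0.8 1.6 0. ]
pointer_tip [ 0.596 -0.31   0.098] [ 1.3 -1.4  1.9]
pointer_tip [ 0.598 -0.317  0.098] [-0.7  5.6  1.9]
gate_hinge [ 0.606 -0.191  0.112] [-0.5  4.4 -0.6]
gate_hinge [ 0.606 -0.186  0.112] [-0.5 -0.6 -0.6]
gate_post [ 0.688 -0.227  0.217] [ 2.  -1.8 -0.7]
gate_post [ 0.685 -0.23   0.214] [5.  1.2 2.3]
[([0.4774, 0.084, 0.0038], [0.4927, 0.1253, 0.1048]), ([0.4764, 0.0865, 0.0036], [0.4908, 0.124, 0.1058])]
```

View pics/wv.png

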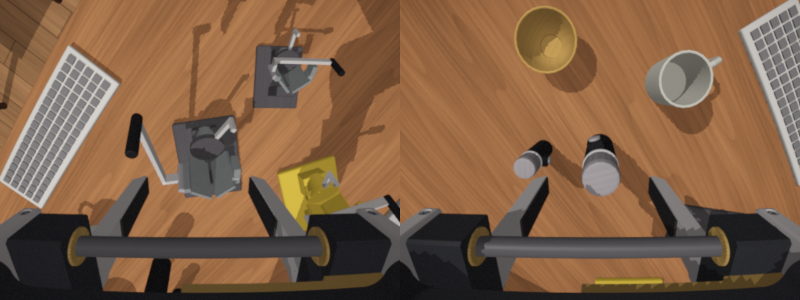

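```bash
cat > d.py <<'E'
from h import *
import json
c=cam('top')
o,d=ray([(348,230),(392,270),(443,213)],'top',c); P=o+d*((.008-o[2])/d[:,2])[:,None]; e1=P[1]-P[0]; e2=P[2]-P[1]
print('base corners',P.round(3),np.linalg.norm(e1).round(3),np.linalg.norm(e2).round(3),'az',np.arctan2(e1[1],e1[0]).round(3),np.arctan2(e2[1],e2[0]).round(3))
m=np.array([.477,.0844,0]); my=1.239; G=rz(np.radians(110))@np.diag([1,-1,-1.]); P1=rz(my)@G
t0=telemetry.current_t(); gripper_to(.094)
r.move_to(list(m+[0,0,.24]),R2q(P1))
print(r.move_l(list(m+[0,0,.153]),vel=.12,guard=15))
gripper_to(.03,45); print('open',telemetry.current_opening(),telemetry.current_finger_force())
r.move_l(list(m+[0,0,.34]),vel=.2)
print('open',telemetry.current_opening(),telemetry.current_t()-t0,telemetry.current_t())
p=np.array(json.load(open('m.json'))['p']); C=cframe(p[3]); P2=C@rz(p[4])@G
r.move_to(list(p[:3]+C@[.004,0,.110+.153]),R2q(P2))
e=np.array(telemetry.current_ee_pos()); T=q2R(telemetry.current_tool_rot())
for n in ('scene','top'):
    snap(n,n+'1.png')
    for k,v in (('mic',[0,0,0]),('mic_front',[.041,0,.103])):
        # expected
        X=e+T@(G.T@(np.array(v)-[0,0,.153])); a=near(k,n,X)
        print(n,k,X.round(4),a, None if a is None else (C.T@(a-X)*1e3).round(1))
print(telemetry.current_opening(),telemetry.current_t())
a=cv2.imread('pics/scene1.png')[130:370,170:430]; b=cv2.imread('pics/top1.png')[100:340,300:560]; cv2.imwrite('pics/c1.png',cv2.resize(np.hstack([a,b]),(800,369)))
E
python3 d.py
```

```text
base corners [[ 0.549 -0.119  0.008]
 [ 0.462 -0.211  0.008]
 [ 0.584 -0.324  0.008]] 0.126 0.166 az -2.327 -0.753
False
open 0.04853377486265446 44.990994930267334
open 0.048489310786242926 4.8417 11.625
scene mic [ 0.5482 -0.2012  0.1563] [ 0.5478 -0.2015  0.156 ] [-0.3 -0.5 -0.2]
scene mic_front [ 0.5081 -0.1971  0.2596] [ 0.5087 -0.1948  0.2585] [-1.5  2.1 -0.2]
top mic [ 0.5482 -0.2012  0.1563] [ 0.5471 -0.198   0.1552] [-3.1  1.6  0.8]
top mic_front [ 0.5081 -0.1971  0.2596] [ 0.5075 -0.195   0.2609] [-0.8  1.1  2.2]
0.048276888323038114 14.175
```

View pics/c1.png

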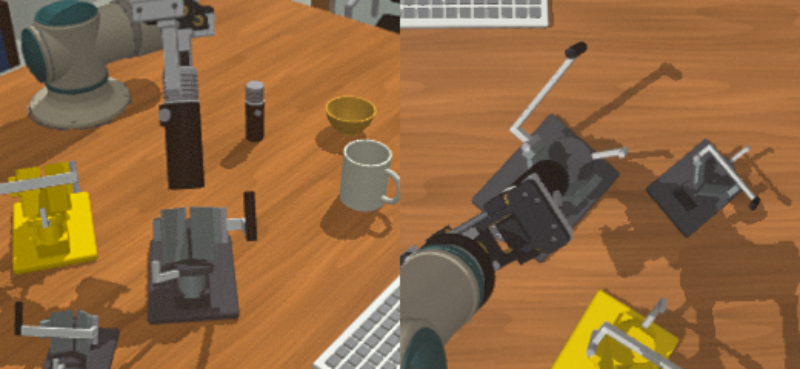

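The baseplate edge confirms the yaw (-0.753 against the fitted -0.7545). The left view shows the mic gripped and tilted above the cradle (185,140), with the dial facing the pointer's side. The marks agree with the expected pose to about 2 mm. Now lowering it under guard.

```bash
cat > e.py <<'E'
from h import *
import json
p=np.array(json.load(open('m.json'))['p']); C=cframe(p[3])
def at(x,y,z): return list(p[:3]+C@[x,y,z+.153])
def st(s): e=np.array(telemetry.current_ee_pos()); print(s,(C.T@(e-p[:3])*1e3-[0,0,153]).round(1),'F',(C.T@np.array(telemetry.current_wrist_force())).round(1),round(telemetry.current_opening(),4),telemetry.current_t())
st('pre')
g=r.move_l(at(.007,0,.09),vel=.1,guard=12) or r.move_l(at(.007,0,.012),vel=.08,guard=10); st('mid %s'%g)
if not g:
    g=r.move_l(at(.007,0,-.006),vel=.015,guard=10); st('foot %s'%g)
    z=(C.T@(np.array(telemetry.current_ee_pos())-p[:3]))[2]-.153
    g=r.move_l(at(-.006,0,z+.001),vel=.02,guard=10); st('V %s'%g)
    x,y,_=C.T@(np.array(telemetry.current_ee_pos())-p[:3])
    g=r.move_l(at(x,y,-.008),vel=.015,guard=8); st('foot2 %s'%g)
e=np.array(telemetry.current_ee_pos()); T=q2R(telemetry.current_tool_rot())
for n in ('scene','top'):
    snap(n,n+'2.png')
    for k,v in (('mic',[0,0,0]),('mic_front',rz(p[4])@[.041,0,.103])):
        X=p[:3]+C@v; a=near(k,n,X); print(n,k,None if a is None else (C.T@(a-X)*1e3).round(1))
a=cv2.imread('pics/scene2.png')[130:370,170:430]; b=cv2.imread('pics/top2.png')[100:340,300:560]; cv2.imwrite('pics/c2.png',cv2.resize(np.hstack([a,b]),(800,369)))
E
python3 e.py
```

```text
pre [4.0e+00 1.0e-01 1.1e+02] F [-1.5  0.2 -2. ] 0.0483 14.175
mid False [ 7.4  0.2 12.4] F [-2.   0.8 -1.8] 0.0486 15.65
foot True [ 6.8 -0.1 -0.1] F [-0.1  0.1  5. ] 0.0487 16.4667
V True [ 0.3 -0.3  0.2] F [ 1.8 -1.2 -0.9] 0.0484 16.85
foot2 True [ 0.3 -0.5  0. ] F [-0.1 -0.5  3.6] 0.0486 17.0667
scene mic [ 1.2  2.3 -0.4]
scene mic_front [-6.2  0.6  0.9]
top mic [-2.7 -1.5 -0.7]
top mic_front [ 3.5 -0.5 -2. ]
```

View pics/c2.png

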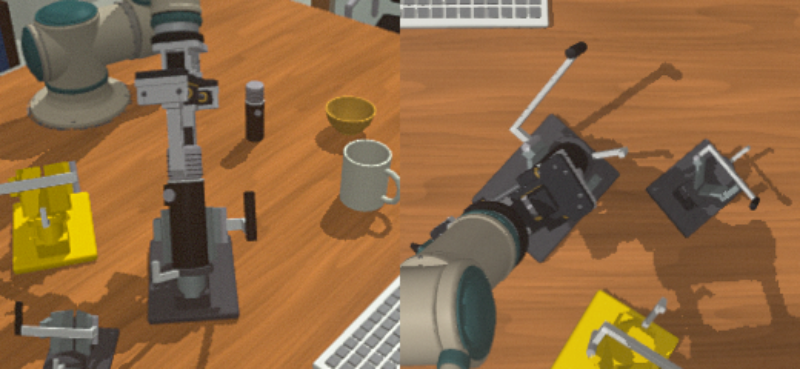

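The mic is fully down on the foot: in the cradle frame it is at (0.3, -0.5, 0.0) mm, and contact was felt on both the foot and the V. The picture shows it between the plates, with its block above the pointer. Release it, check the gate IK, then swing the gate.

```bash
cat > f.py <<'E'
from h import *
import json
p=np.array(json.load(open('m.json'))['p']); C=cframe(p[3]); H=np.array([.004,.05,.055])
e=np.array(telemetry.current_ee_pos())
gripper_to(.08); r.move_l(list(e+C@[0,0,.075]),vel=.2); print('up',telemetry.current_t())
obs=[]; X=cpoints(p)
for n in ('scene','top'):
    snap(n,n+'3.png')
    for k,v in (('mic',[0,0,0]),('mic_front',rz(p[4])@[.041,0,.103])):
        Y=p[:3]+C@v; a=near(k,n,Y); print(n,k,None if a is None else (C.T@(a-Y)*1e3).round(1))
    a=near('gate_post',n,X['gate_post']); print('post',None if a is None else (C.T@(a-X['gate_post'])*1e3).round(1))
def tool(g,s,off=0,dz=0,lag=0):
    Gf=C@rz(g); pos=p[:3]+C@(H+rz(g)@[.0285,-.134,.046+dz]); y=s*(C@rz(g+lag))[:,0]; z=-C[:,2]
    return pos,np.c_[np.cross(y,z),y,z]
for s in (1,-1):
    for g in (p[5],1,.5,0): 
        q=inverse_kinematics(list(tool(g,s)[0]),R2q(tool(g,s)[1])); print(s,round(g,2),None if q is None else np.round(q,2))
print(inverse_kinematics(list(tool(p[5],1,dz=.13)[0]),R2q(tool(p[5],1)[1])),telemetry.current_joints())
E
python3 f.py
```

```text
up 18.5667
scene mic [ 0.2  1.9 -0.9]
scene mic_front [-4.4  4.   1.4]
post [ 1.1  1.6 -1. ]
top mic [-3.   1.5  1.7]
top mic_front None
post [-0.4 -1.3 -3.2]
1 1.56 [-0.28  0.27  1.7  -0.44  0.67 -0.81]
1 1 [-0.41  0.21  1.79 -0.36  0.59 -0.41]
1 0.5 [-0.51  0.16  1.92 -0.31  0.48 -0.02]
1 0 [-0.55  0.12  2.08 -0.34  0.36  0.49]
-1 1.56 [-0.28  0.27  1.7  -0.44  0.67  2.33]
-1 1 None
-1 0.5 None
-1 0 [-0.55  0.12  2.08 -0.34  0.36 -2.65]
[-0.20695123  0.10987604  1.63114042 -0.39102318  0.90027032 -0.84670486] [-0.23042878 -0.04537153  2.00623497 -0.46821422  0.69464806  1.10247075]
```

```bash
cat > g.py <<'E'
from h import *
import json
exec(open('f.py').read().split('def tool')[1].join(['def tool','']).split('for s in')[0].replace('XX','')) if False else None
p=np.array(json.load(open('m.json'))['p']); C=cframe(p[3]); H=np.array([.004,.05,.055])
def tool(g,dz=0):
    pos=p[:3]+C@(H+rz(g)@[.0285,-.134,.046+dz]); y=(C@rz(g))[:,0]; z=-C[:,2]
    return list(pos),R2q(np.c_[np.cross(y,z),y,z])
def st(s):
    e=C.T@(np.array(telemetry.current_ee_pos())-p[:3])-H; g=np.arctan2(e[1],e[0])-np.arctan2(-.134,.0285)
    print(s,'g',g.round(3),'rad',np.hypot(*e[:2]).round(4),'F',(C.T@np.array(telemetry.current_wrist_force())).round(1),round(telemetry.current_opening(),4),round(telemetry.current_t(),2))
r.move_to(*tool(p[5],.13)); gripper_to(.05)
hit=r.move_l(tool(p[5])[0],vel=.12,guard=10); st('down %s'%hit)
if not hit:
    gripper_to(.008,8); st('grip')
    for g in np.r_[np.linspace(p[5],0,10)[1:],-.04]:
        pos,q=tool(g); hit=r.move_l(pos,q,vel=.12 if g>.1 else .03,guard=18)
        st('%.2f %s'%(g,hit))
        if hit: break
snap('scene','scene4.png'); snap('top','top4.png')
a=cv2.imread('pics/scene4.png')[130:370,170:430]; b=cv2.imread('pics/top4.png')[100:340,300:560]; cv2.imwrite('pics/c4.png',cv2.resize(np.hstack([a,b]),(800,369)))
E
sed -i '/^exec/d' g.py; python3 g.py
```

```text
down False g 1.562 rad 0.1377 F [ 0.4  1.2 -0.4] 0.0498 22.55
grip g 1.562 rad 0.1373 F [-0.1  0.   0.8] 0.0139 23.2
1.39 False g 1.385 rad 0.1373 F [-0.7  0.4  1.1] 0.0136 23.55
1.21 False g 1.216 rad 0.1373 F [ 0.2 -0.8  1.1] 0.0136 23.9
1.04 False g 1.045 rad 0.1374 F [ 1.  -1.1 -0.2] 0.0139 24.25
0.87 False g 0.871 rad 0.1373 F [ 3.3 -2.2  0.7] 0.0137 24.6
0.69 False g 0.697 rad 0.1372 F [ 2.7 -2.3  0.1] 0.0137 24.95
0.52 False g 0.521 rad 0.137 F [ 2.2 -3.3 -0.3] 0.0136 25.3
0.35 False g 0.343 rad 0.1367 F [ 1.7 -3.2 -0.1] 0.0137 25.65
0.17 False g 0.169 rad 0.1364 F [ 0.1 -1.3  0.5] 0.0137 26.0
0.00 False g 0.001 rad 0.1365 F [-0.   2.3 -1.6] 0.0139 26.94
-0.04 False g -0.001 rad 0.1365 F [ 6.   4.8 -7.4] 0.0139 27.27
```

View pics/c4.png

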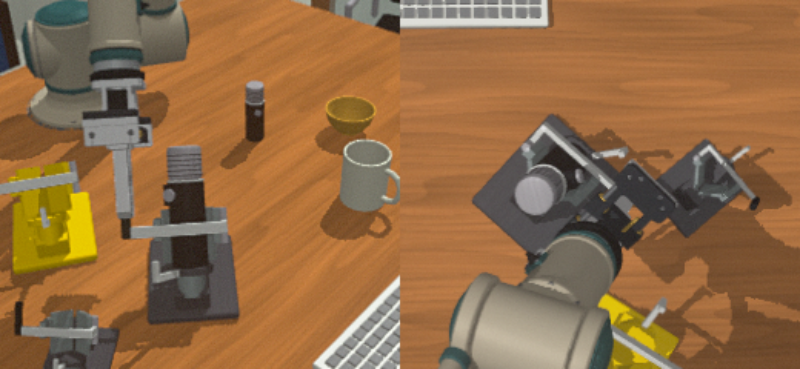

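The gate bar lies across the mic and stopped on its stop (g = -0.001, with the force rising when pushed further). Let go, back off along the axis, and check.

```bash
cat > i.py <<'E'
from h import *
import json
p=np.array(json.load(open('m.json'))['p']); C=cframe(p[3])
gripper_to(.04); e=np.array(telemetry.current_ee_pos()); r.move_l(list(e+C@[0,0,.16]),vel=.15); r.hold(.3)
p2=p.copy(); p2[5]=0; X=cpoints(p2)
X['mic']=p[:3]; X['mic_front']=p[:3]+C@rz(p[4])@[.041,0,.103]
for n in ('scene','top'):
    snap(n,n+'5.png')
    for k,Y in X.items():
        a=near(k,n,Y); print(n,k,None if a is None else (C.T@(a-Y)*1e3).round(1))
    for k,Y in (('mug',(.644,.118,0)),('bowl',(.505,.287,0))): print(k,near(k,n,np.array(Y)))
print(telemetry.current_t(),telemetry.current_wrist_force())
a=cv2.imread('pics/scene5.png')[130:370,170:430]; b=cv2.imread('pics/top5.png')[100:340,300:560]; cv2.imwrite('pics/c5.png',cv2.resize(np.hstack([a,b]),(800,369)))
E
python3 i.py
```

```text
scene cradle_seat [-3.7  0.2 -1.5]
scene pointer_tip [-2.5 -0.4  0.2]
scene gate_hinge [ 5.2 -0.8 -1.3]
scene gate_post [-0.3 -0.9 -1.2]
scene mic [1.3 2.7 0.3]
scene mic_front [-2.3  1.6  1.2]
mug [0.6413 0.1203 0.0021]
bowl [0.5071 0.2867 0.0019]
top cradle_seat None
top pointer_tip None
top gate_hinge [ 0.9 -1.5 -0.5]
top gate_post [ 0.3 -5.3 -0.9]
top mic [-2.5  1.2  0.9]
top mic_front [-0.5  0.1  2. ]
mug [0.6459 0.12   0.0012]
bowl [ 0.5041  0.2826 -0.0022]
30.4 [-0.38582151  0.18845817 -0.87302648]
```

View pics/c5.png

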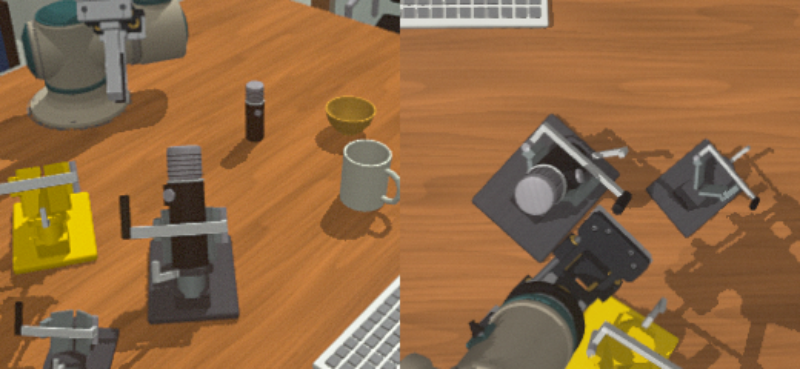

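The mic is seated at (185,210) with its dial toward the pointer at (160,270). The gate is shut across it, its post is free at (125,215), and the gripper is clear. The mug and bowl haven't moved.

```bash
python3 -c "
from plant import r
print(r.sign_off())"
```

```text
the job is handed in; nothing more can be done
None
```

The mic is seated on the cradle's foot with its control block facing the pointer's way, the gate is shut on its stop and released, the pointer, mug and bowl showed no shift in the last pictures, and I handed the job in at about 30 s.

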